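Clip a jar holder onto the spice post and lock it

TASK

Fit the loose brass jar holder to the spice post: put its two hooks into the pair of slots in the post's head, which is clamped at some height that you must feel or look for, then press the holder straight down until the spring catch snaps out over it and locks it, and let go. Do not force the thin sheet metal: about 12 N (1.2 kg) of push is enough to lock it, so never push with more than about 15 N, and leave the jars, the mug and the pepper mill where they stand.

Things in the scene. Friction and masses are not known exactly. Their poses are not given: they have to be found in the camera images.
- post: Black steel stand with an aluminium head, fixed. Origin: on the worktop under the FRONT FACE of the head; x points into the head, away from the cups; z up. Base 180x120x10 mm (x -135 to 45). The head, 56 mm wide (y), is clamped somewhere along a 30 mm travel, NOT measured. 'Levels' below count up from the head's zero, 140 to 170 mm over the worktop. The head spans level -11 to 77.
- slots (a point): Point on the plane of the head's front face, midway between its two slots, 155 mm over the worktop: level 0 if the head is clamped mid-way (true level 0 lies up to 15 mm higher or lower). Axes as the post's. The two upright slots lie at y = +14 and -14 mm, 5.6 mm wide, from level 38.5 to 68.5, in a 3 mm plate with 15 mm of room behind.
- holder: Loose brass jar holder, stands upright on the worktop. Origin: middle of the lower rear edge of its back plate; x points the way its hooks do, z up. Back plate 4 mm thick (x -4 to 0), 48 wide, 53 high. Cup at x=-92, 55 mm across, 26 high. Two hooks at y = +14 and -14 mm, 4 mm wide: neck z 40 to 46 out to x=8.6, then a tip behind a 4.6 mm gap down to z=22. It locks with its underside at level 0.
- holder_grip (a point): Where to take the holder: middle of its straight arm (in the holder's frame x=-38, z=24 mm; top of the arm z=32, underside 16; axes as the holder's). The arm is 14 mm wide across y and 60 mm long between back plate and cup; pinch it across y from above. Holder: 0.2 to 0.33 kg.
- catch (a joint): Steel spring catch in the middle of the head's face, level 3.5 to 11, 13 mm wide, sloped above and flat below, sticking out 3.5 mm. Value: how far it is pushed in (m), 0 = out. Hooks enter with the holder 17 to 22 mm over its locked level; lowered, it comes to rest on the catch, about 10 mm too high. Pressed with about 12 N, its bottom bar slips past and the catch springs out over it.
- buffer (a joint): Pair of rubber pads on the ledge below the head's face; value = how far they are squeezed (m): 0 untouched, 0.0025 to 0.004 when the holder is locked; at 0.004 the hooks bottom hard in the slots, 1.5 mm below the level where the catch snaps out.
- jar_low: Spice jar with red-brown filling, 41 mm across and 96 high, standing in the post's low cup under the place of the holder; leave it alone. Origin: centre of its underside, z up.
- jar_next: Spice jar with yellow filling, 41 mm across and 96 high, on the worktop; leave it alone. Origin: centre of its underside, z up.
- mug: Striped mug, 86 mm across and 90 high, handle to its +y, on the worktop; leave it alone. Origin: centre of its underside, z up.
- mill: Light wooden pepper mill, 58 mm across and 140 high, on the worktop; leave it alone. Origin: centre of its underside, z up.

How it is judged (in metres and radians):
On the way:
1. both hooks are through the slots, back plate at the head's face, pads not yet squeezed (x of holder in the frame of post between -0.004 and 0.003 m and y of holder in the frame of post between -0.004 and 0.004 m and height (world z) of holder above 0.13 m and angle between the x axis of holder and the x axis of post, either way round below 0.1 rad and value of joint buffer below 0.001 m), for 0.2 s.
At the end, for the whole second after the job is handed in: the holder hangs upright (within 0.08 rad) and at rest on the head, its back plate within 4 mm of the face and of the middle, held down on the pads (squeezed over 1.5 mm) by the catch, which is out again (pushed in less than 1 mm) (x of holder in the frame of post between -0.004 and 0.003 m and y of holder in the frame of post between -0.004 and 0.004 m and height (world z) of holder above 0.13 m and angle between the x axis of holder and the x axis of post, either way round below 0.1 rad and value of joint buffer above 0.0015 m and value of joint catch below 0.001 m and angle between holder's own z axis and vertical below 0.08 rad and linear speed of holder below 0.02 m/s); the robot touches nothing.
It fails at once if holder and post pressed together with over 45 N in all (contact force between holder and post above 45 N).
It fails at once if the jar in the low cup pushed over 20 mm or tipped (distance of jar_low from where it was at the start of the episode above 0.02 m or angle between jar_low's own z axis and vertical above 0.35 rad).
It fails at once if the loose jar pushed over 20 mm or tipped (distance of jar_next from where it was at the start of the episode above 0.02 m or angle between jar_next's own z axis and vertical above 0.35 rad).
It fails at once if the mug pushed over 20 mm or tipped (distance of mug from where it was at the start of the episode above 0.02 m or angle between mug's own z axis and vertical above 0.35 rad).
It fails at once if the pepper mill pushed over 20 mm or tipped (distance of mill from where it was at the start of the episode above 0.02 m or angle between mill's own z axis and vertical above 0.35 rad).
It also fails if it takes over 64 s, if anything falls off the work surface, if the arm or the gripper's body presses on something with over 40 N, if the wrist force passes 120 N, or if a joint passes its speed limit or range.

ROBOT

A 7-joint arm with a two-finger parallel gripper is mounted at the origin on a cart in front of the work surface, level with it; the furniture and walls round the work are solid. World frame = base frame: x ahead of the robot, y to its left, z up, the work surface at z = 0. Lengths are in mm, angles in rad, forces in N, time in s.
With the tool pointing down it reaches from about 400 to 875 mm from the base axis. Payload 6.5 kg.
Tool frame: the origin (TCP) lies midway between the tips of the shut fingers; the grasp point (between the pads) lies 19 mm behind it (grasp_offset is the distance from the TCP to the grasp point, in mm); z points along the fingers, y is the line along which they close (so a half turn about z gives the same grasp; the last joint's range is limited). The gripper opens to 88 mm and grips with 3 to 60 N. Pads are 18 mm wide; open, the fingers measure 123 mm over their backs; the gripper's body (75 mm by 187 mm) begins 45 mm behind the grasp point.
Start: joints at [-1.23, 0.536, -0.004, 1.538, 0.003, 1.067, -0.071], TCP at [257.182, 596.949, 238.716] pointing down, gripper open.
Joint ranges: [-2.7, 2.7], [-0.37, 2.16], [-1.27, 1.26], [0.24, 2.4], [-1.31, 4.45], [0.19, 1.91], [-2.76, 2.76]. Speed limits (rad/s): [2.39, 2.39, 3.14, 3.14, 3.14, 3.14, 3.14].

INTERFACE

Orientations are given as a rotation vector (axis times angle).
In Python, from bench import * gives the robot as it stands.
- The arm moves only by the tool arm_command, never from a script. Its argument "deltas" is a list of rows, each a list of 2 entries, a list of its own where there are three numbers: the shift along the tool's x, y, z in mm, then the turn about the tool's z in degrees. A call has exactly 8 rows; each row shifts and turns the commanded pose from where the row before left it, along the tool's axes as they then stand; what a row does not reach is not made up. A row lasts 1/10 s, in which the tool goes at most 50 mm and 8.59 degrees, less where a joint would pass 70% of its speed; a pose out of reach is approached as far as the arm can. A call with a gripper value outside its range is refused whole. "fingers" is the opening, from -1 (shut) to 1 (fully open), so that 0 is half open, set as the call begins (left out, the last holds). The fingers move at their own pace and stop on an object; the grip force is fixed at half the most. Time passes only in rows, so rows that do not move let the fingers close, or fill a call up. It gives the time, the measured TCP pose, the force, the opening and the grip force at its end, in the units of the state.
- observe(): the state, without advancing time (a new reading comes with each control period).
- camera(name): name is "scene" or "top" or "wrist"; returns the picture (480x640x3 uint8, red, green, blue); there is no depth.
- calibration(name): a dict with "intrinsics" (3x3 intrinsics, pixels), "view" (4x4, takes a point from world to camera coordinates); the wrist camera has in their place "hand_eye" (4x4, takes a point from camera to tool coordinates, whose origin is the TCP and whose axes are the flange's). Camera axes: x right, y down, z forward; pixel columns grow to the right and rows downward; lengths in mm; the calibration is good to about 2 mm. A picture is of the moment at which its call begins: read the wrist's pose just before it. calibration takes no time and is no camera call.
- hand_in(): hands the job in; it is judged then, once.
The state is a dict: "t": time; "q": joint angles; "joint_velocities": joint speeds; "tau": joint torques, N m; "eef_pos": TCP position; "eef_rot": TCP orientation; "force": force on the tool from outside, world axes, zero at the start; "ft_torque": the same for the moment, N m; "width": finger opening in mm; "grasp_force": force on a finger pad.
Only numpy, scipy, OpenCV 4.12 (cv2) and the standard library are available. Lean on these libraries where they do the work, as an engineer would, in place of code of your own. Each camera call takes 0.05 s, during which the arm holds its last target. There are 200 camera calls.

## Working session

There is one attempt and no reset: what is moved stays moved. The work goes in short steps, Python scripts to look and compute and a tool call to move; the robot and the scene stay as the last step left them, time stands still between calls to the robot, and variables do not carry over. Pictures are saved under pics/ and viewed, at most 10 in all, crops included, and the job is handed in when it is done.

Besides the shell and the picture viewer there is one more tool, called in YAML: its name, and indented under it one key for each argument. arm_command: Moves the arm, as the interface text tells. Its arguments: {"type":"object","properties":{"deltas":{"type":"array"},"fingers":{"type":"number"}},"required":["deltas"]}

```bash
mkdir -p pics
python3 - <<'E'
from bench import *
import cv2,numpy as np
s=observe();print({k:np.round(v,3) for k,v in s.items()})
for n in("scene","top","wrist"):
    im=camera(n);cv2.imwrite(f"pics/{n}0.png",im[:,:,::-1]);c=calibration(n);print(n,{k:np.round(v,3).tolist() for k,v in c.items()})
E
```

```text
{'t': np.float64(0.0), 'q': array([-1.23 ,  0.537, -0.004,  1.539,  0.003,  1.067, -0.071]), 'joint_velocities': array([ 0.002,  0.001,  0.   , -0.001,  0.   ,  0.002,  0.001]), 'tau': array([-0.0000e+00, -5.7098e+01,  9.9100e-01, -2.5160e+01, -5.6000e-02,
        1.8000e-02,  0.0000e+00]), 'eef_pos': array([256.984, 596.396, 237.864]), 'eef_rot': array([-6.340e-01, -3.077e+00,  3.000e-03]), 'force': array([ 0.336,  0.244, -0.278]), 'ft_torque': array([-0.003, -0.031,  0.027]), 'grasp_force': np.float64(0.0), 'width': np.float64(88.243)}
scene {'intrinsics': [[589.299, 0.0, 319.601], [0.0, 589.299, 244.588], [0.0, 0.0, 1.0]], 'view': [[0.481, -0.877, 0.002, -366.811], [-0.579, -0.32, -0.75, 361.871], [0.658, 0.359, -0.662, 1114.157], [0.0, 0.0, 0.0, 1.0]]}
top {'intrinsics': [[594.945, 0.0, 309.785], [0.0, 594.945, 242.469], [0.0, 0.0, 1.0]], 'view': [[0.01, -1.0, -0.023, -93.835], [-0.991, -0.007, -0.135, 550.06], [0.135, 0.024, -0.991, 1308.957], [0.0, 0.0, 0.0, 1.0]]}
wrist {'intrinsics': [[379.014, 0.0, 314.91], [0.0, 379.014, 242.691], [0.0, 0.0, 1.0]], 'hand_eye': [[-0.001, -0.946, -0.324, 85.081], [1.0, -0.001, -0.001, -0.768], [0.0, -0.324, 0.946, -146.394], [0.0, 0.0, 0.0, 1.0]]}
```

View pics/scene0.png

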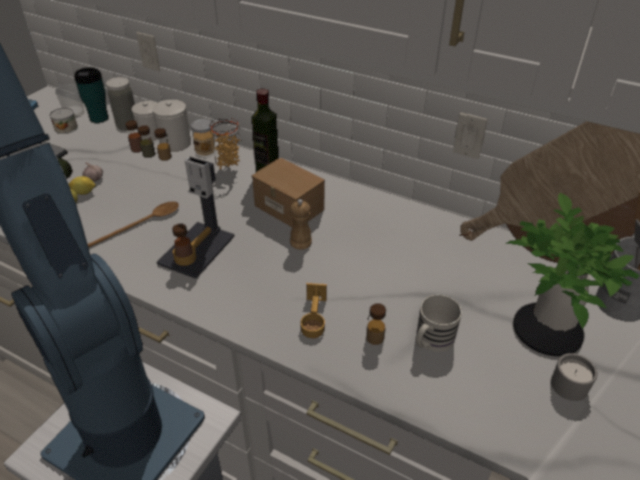

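View pics/top0.png

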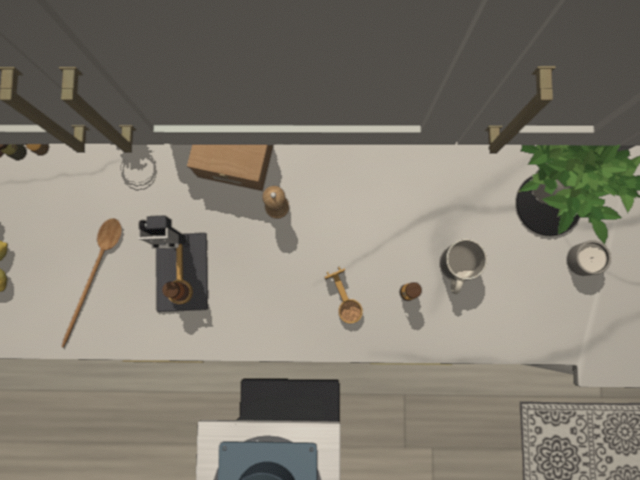

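Scene view: the post is at (205,215), with the holder at (315,310), jar_next at (376,323), the mug at (439,320) and the mill at (300,225). In the top view the post base is at about (182,272), the holder runs from its plate at (336,273) to its cup at (349,312). I'll zoom in on both.

Run:
```python
import cv2,numpy as np
t=cv2.imread("pics/top0.png");s=cv2.imread("pics/scene0.png")
def c(im,x,y,w=80,h=60): 
    return cv2.resize(im[y:y+h,x:x+w],(400,300),interpolation=cv2.INTER_CUBIC)
a=np.vstack([np.hstack([c(t,310,262),c(t,130,206,150,112)]),np.hstack([c(s,275,280),c(s,150,150,160,120)])])
cv2.imwrite("pics/z1.png",np.clip(a*1.5,0,255).astype(np.uint8))
```

```text
(no output)
```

View pics/z1.png

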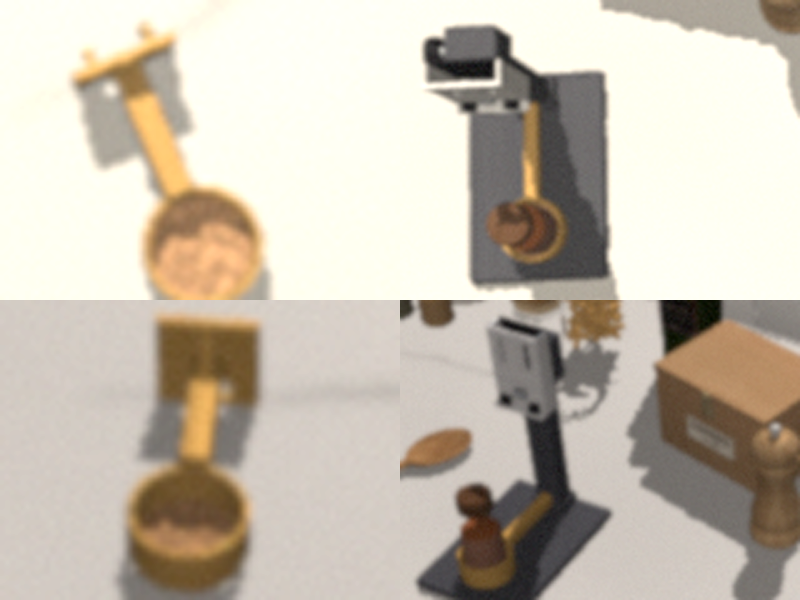

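The zoom shows the holder clearly. In the top image its plate corners are at (325,277) and (344.4,269.6), and the cup rim centre is at (350.6,310). The post base corners are at (157,311.6), (207.3,309.8) and (206.5,232.9). The head's face and catch show in the scene view.

```bash
cat > h.py <<'E'
from bench import *
import cv2,numpy as np
from scipy.spatial.transform import Rotation as R
def cam(name,st=None):
    c=calibration(name);K=np.array(c["intrinsics"])
    if name=="wrist":
        T=np.eye(4);T[:3,:3]=R.from_rotvec(st["eef_rot"]).as_matrix();T[:3,3]=st["eef_pos"]
        V=np.linalg.inv(T@np.array(c["hand_eye"]))
    else: V=np.array(c["view"])
    return K,V
def ray(u,v,name,st=None):
    K,V=cam(name,st);M=np.linalg.inv(V)
    return M[:3,3],M[:3,:3]@np.linalg.solve(K,[u,v,1])
def plane(u,v,z,name,st=None):
    o,d=ray(u,v,name,st);return o+d*(z-o[2])/d[2]
def proj(p,name,st=None):
    K,V=cam(name,st);q=K@(V@np.append(p,1))[:3];return q[:2]/q[2]
def two(rays):
    A=b=0
    for o,d in rays:
        P=np.eye(3)-np.outer(d,d)/(d@d);A=A+P;b=b+P@o
    return np.linalg.solve(A,b)
E
python3 - <<'E'
from h import *
p=lambda *a:np.round(plane(*a,"top"),1)
A,B,C=p(325,277,53),p(344.4,269.6,53),p(350.6,310,26)
print("plate",A,B,(A+B)/2,"cup",C); m=(A+B)/2-C;print(np.linalg.norm(m[:2]),np.degrees(np.arctan2(m[1],m[0])))
for u,v in((157,311.6),(207.3,309.8),(206.5,232.9)):print(p(u,v,10))
# scene: base corners z10 : left (158,267?) 
for u,v in((418,580),(540,600),(610,515)):print("s",np.round(plane((u-400)*.4+150,(v-300)*.4+150,10,"scene"),1))
print("jar",p(411,291,96),"mill",p(273,196,140),"mug",p(466,260,90))
E
```

```text
plate [ 471.6 -124.2   53. ] [ 488.4 -167.    53. ] [ 480.  -145.6   53. ] cup [ 400.1 -182.    26. ]
87.80074031578548 24.492560859398058
[392.8 258.7  10. ]
[397.9 143.5  10. ]
[575.2 151.3  10. ]
s [395.2 257.4  10. ]
s [430.5 134.3  10. ]
s [568.7 148.   10. ]
jar [ 439.9 -307.2   96. ] mill [635.1 -13.2 140. ] mug [ 507.7 -426.7   90. ]
```

arm_command:
  deltas:
    - [[0,0,0],-8.5]
    - [[0,0,0],-8.5]
    - [[0,0,0],-8.5]
    - [[-20,-42,-6],0]
    - [[-20,-42,-6],0]
    - [[-20,-42,-6],0]
    - [[-20,-42,-6],0]
    - [[-20,-42,-6],0]
  fingers: 1

```text
t: 0.95
eef_pos: [365.7, 389.0, 268.8]
eef_rot: [0.06, -3.141, 0.0]
force: [1.3, 1.0, 0.5]
width: 88.5
grasp_force: 0.0
```

arm_command:
  deltas:
    - [[-23,-45,-2],0]
    - [[-23,-45,-2],0]
    - [[-23,-45,-2],0]
    - [[-23,-45,-2],0]
    - [[0,0,0],0]
    - [[0,0,0],0]
    - [[0,0,0],0]
    - [[0,0,0],0]

```text
t: 1.75
eef_pos: [462.0, 218.2, 276.5]
eef_rot: [0.065, -3.14, -0.0]
force: [-0.2, 0.2, -0.1]
width: 88.0
grasp_force: 0.0
```

Run:
```python
from h import *
import json
s=observe();im=camera("wrist")[:,:,::-1];cv2.imwrite("pics/w1.png",im)
json.dump({k:np.asarray(s[k]).tolist() for k in("eef_pos","eef_rot")},open("s1.json","w"))
print(s["t"],s["eef_pos"],s["eef_rot"],s["q"])
```

```text
1.75 [461.95423358 218.17266467 276.45476365] [ 6.46978443e-02 -3.14036183e+00 -4.55300582e-04] [-0.56253456  0.25560553  0.03995694  1.86287695 -0.01244221  1.02369444
  1.0945966 ]
```

View pics/w1.png

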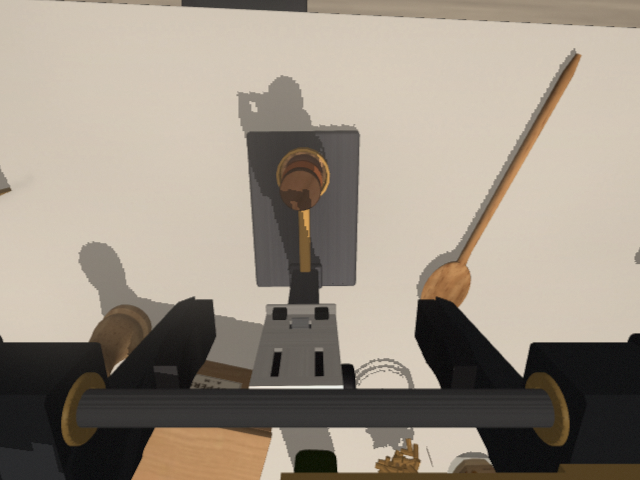

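The wrist view shows the head's face. The two dark slots are at about (277,363) and (320,363), the catch at (300,322) and the pads at (280,313) and (322,313). I'll take a second view from a shifted position for stereo.

arm_command:
  deltas:
    - [[-20,-20,0],0]
    - [[-20,-15,0],0]
    - [[0,0,0],0]
    - [[0,0,0],0]
    - [[0,0,0],0]
    - [[0,0,0],0]
    - [[0,0,0],0]
    - [[0,0,0],0]

```text
t: 2.6
eef_pos: [503.9, 183.5, 276.7]
eef_rot: [-0.061, 3.141, 0.0]
force: [-0.3, -0.1, -0.1]
width: 88.2
grasp_force: 0.0
```

Run:
```python
from h import *
import json
s=observe();im=camera("wrist")[:,:,::-1];cv2.imwrite("pics/w2.png",im)
json.dump({k:np.asarray(s[k]).tolist() for k in("eef_pos","eef_rot")},open("s2.json","w"))
print(s["eef_pos"],s["eef_rot"])
a=cv2.imread("pics/w1.png")[290:390,240:360]
b=im[220:360,240:408]
z=np.hstack([cv2.resize(a,(400,333),interpolation=cv2.INTER_CUBIC),cv2.resize(b,(400,333),interpolation=cv2.INTER_CUBIC)])
cv2.imwrite("pics/z2.png",z)
for n,im in (("w1",cv2.imread("pics/w1.png")),("w2",im)):
    g=cv2.cvtColor(np.ascontiguousarray(im),cv2.COLOR_BGR2GRAY)
    m=(g<70).astype(np.uint8)
    k,l,st,c=cv2.connectedComponentsWithStats(m)
    for i in range(1,k):
        if 20<st[i,4]<600 and 240<c[i][0]<420 and c[i][1]>220: print(n,st[i],c[i].round(1))
```

```text
[503.879084   183.53885171 276.70838763] [-6.13435818e-02  3.14096763e+00  2.10518218e-04]
w1 [315 307  14  13 174] [321.3 313.1]
w1 [272 308  15  12 169] [279.3 313.6]
w1 [270 352  12  25 203] [275.6 364.2]
w1 [315 352   9  25 209] [318.7 364.1]
w2 [319 260  15  12 164] [326.2 265.7]
w2 [363 260  15  12 172] [369.8 265.5]
w2 [328 299  10  19 158] [332.6 308.4]
w2 [372 299  13  19 148] [378.2 308. ]
w2 [324 357   2  12  22] [324.5 362.5]
```

View pics/z2.png

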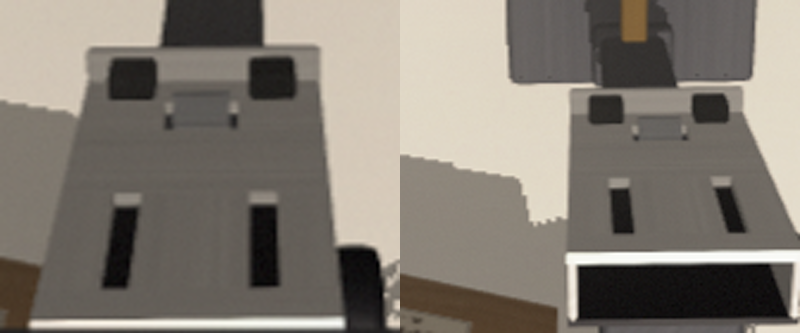

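The zoom shows the slots cleanly in both views, including the lit sill at each slot's lower end. I'll triangulate their ends.

Run:
```python
from h import *
import json
S=[json.load(open(f"s{i}.json")) for i in(1,2)]
P={"Lb":((278.2,347.7),(332.2,294.8)),"Le":((274.2,376.5),(333.7,318)),"Rb":((319.05,347.7),(375.7,294.8)),"Re":((319.5,376.5),(379.9,318)),
"TL":((249,385.5),(309.7,325.9)),"TR":((343.5,385.5),(406.3,325.9))}
for k,(a,b) in P.items():
    print(k,two([ray(*a,"wrist",S[0]),ray(*b,"wrist",S[1])]).round(1))
obj=np.array([[0,-14,38.5],[0,-14,68.5],[0,14,38.5],[0,14,68.5],[0,-28,77],[0,28,77]],float)
# joint fit: x,y,yaw,level zero
from scipy.optimize import least_squares
def f(q):
    c,s=np.cos(q[2]),np.sin(q[2]);r=[]
    for o,k in zip(obj,P):
        w=np.array([q[0]+c*o[0]-s*o[1],q[1]+s*o[0]+c*o[1],q[3]+o[2]])
        for j in(0,1): r+=list(proj(w,"wrist",S[j])-P[k][j])
    return np.array(r)
r=least_squares(f,[529,209,.04,155]);print(r.x,np.degrees(r.x[2]),r.fun.reshape(-1,4).round(1))
```

```text
Lb [530.7 195.1 199.2]
Le [531.5 195.  227.9]
Rb [529.  223.3 200.3]
Re [532.5 222.9 224.9]
TL [532.  181.  236.4]
TR [534.  237.6 230.6]
[5.31930405e+02 2.08973545e+02 3.82444711e-02 1.57925034e+02] 2.1912467813190357 [[ 0.3  0.  -0.7  0.3]
 [-0.  -0.6 -0.1  0.3]
 [-0.4  0.1 -2.   0.3]
 [-0.3 -0.5  1.3  0.3]
 [ 0.5 -0.3 -0.1  0.1]
 [-0.9 -0.2  2.   0.1]]
```

arm_command:
  deltas:
    - [[8,-43,5],0]
    - [[8,-43,5],0]
    - [[8,-43,5],0]
    - [[8,-43,5],0]
    - [[8,-43,5],0]
    - [[8,-43,5],0]
    - [[9,-43,5],0]
    - [[9,-43,5],0]

```text
t: 3.45
eef_pos: [451.0, -164.7, 236.7]
eef_rot: [-0.06, 3.14, -0.0]
force: [0.5, 0.7, 0.4]
width: 87.8
grasp_force: 0.0
```

arm_command:
  deltas:
    - [[0,0,0],-7]
    - [[0,0,0],-7]
    - [[0,0,0],-7]
    - [[0,0,0],0]
    - [[0,0,0],0]
    - [[0,0,0],0]
    - [[0,0,0],0]
    - [[0,0,0],0]

```text
t: 4.25
eef_pos: [451.4, -163.0, 236.6]
eef_rot: [0.631, -3.078, 0.0]
force: [0.1, -1.0, -0.2]
width: 88.4
grasp_force: 0.0
```

Run:
```python
from h import *
import json
s=observe();im=camera("wrist")[:,:,::-1];cv2.imwrite("pics/w3.png",im)
json.dump({k:np.asarray(s[k]).tolist() for k in("eef_pos","eef_rot")},open("s3.json","w"))
print(s["t"],s["eef_pos"],s["eef_rot"],s["q"])
```

```text
4.25 [ 451.39093337 -163.0169867   236.63483842] [ 6.30520474e-01 -3.07766069e+00  2.66810702e-05] [ 0.07549112  0.24917491  0.2074634   1.98817173 -0.06433947  0.91038074
  2.29116824]
```

View pics/w3.png

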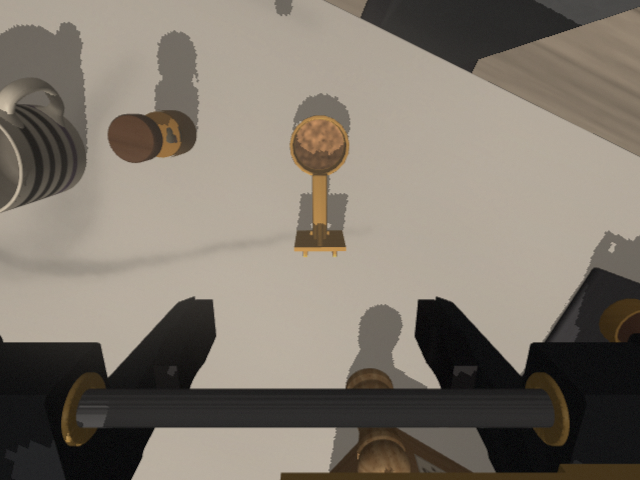

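The holder lies centred and nearly aligned with the tool: cup rim centre at (320,145), arm at column 320, plate top edge from (294,249) to (346,249). jar_next is well clear at (150,135).

Run:
```python
from h import *
import json
S=json.load(open("s3.json"));im=cv2.imread("pics/w3.png");hsv=cv2.cvtColor(im,cv2.COLOR_BGR2HSV)
m=((hsv[...,1]>110)).astype(np.uint8);m[:100]=0;m[270:]=0;m[:,:270]=0;m[:,370:]=0
a=[]
for v in range(182,222,6):
    c=np.where(m[v])[0];a.append(plane((c.min()+c.max()+1)/2,v,32,"wrist",S));print(v,c.min(),c.max()+1)
a=np.array(a);d=np.polyfit(a[:,0],a[:,1],1);print("arm yaw",np.degrees(np.arctan(d[0])),a.round(1)[[0,-1]])
mm=m.copy();mm[180:]=0
cn=max(cv2.findContours(mm,cv2.RETR_EXTERNAL,cv2.CHAIN_APPROX_NONE)[0],key=cv2.contourArea)
x,y,w,h=cv2.boundingRect(cn);print("cup box",x,y,w,h)
c=plane(x+w/2,y+w/2,26,"wrist",S);print("cup",c)
rows=np.where(m[225:262].sum(1)>35)[0]+225;print("rows",rows, [np.where(m[r])[0][[0,-1]] for r in rows[-4:]])
r=rows[-1]+1
L,Rr=[plane(u,r,53,"wrist",S) for u in(np.where(m[r-2])[0][0],np.where(m[r-2])[0][-1]+1)]
print("plate rear top",L,Rr,(L+Rr)/2,np.degrees(np.arctan2(*(Rr-L)[[1,0]]))-90)
Rm=R.from_rotvec(S["eef_rot"]).as_matrix();yw=np.degrees(np.arctan2(-Rm[1,0],-Rm[0,0]));print("tool yaw",yw)
for p in((L+Rr)/2,c): print("tool frame",Rm.T@(p-S["eef_pos"]))
```

```text
182 313 327
188 313 327
194 313 327
200 313 327
206 313 327
212 313 327
218 313 327
arm yaw 23.363351908500714 [[ 426.8 -168.8   32. ]
 [ 458.5 -155.1   32. ]]
cup box 290 116 59 64
cup [ 397.14080225 -181.97724506   26.        ]
rows [247 248 249 250] [array([295, 345]), array([295, 345]), array([294, 345]), array([294, 345])]
plate rear top [ 491.87602647 -167.20506131   53.        ] [ 472.95129857 -122.84902284   53.        ] [ 482.41366252 -145.02704208   53.        ] 23.10576387119046
tool yaw 23.155960587154055
tool frame [-35.59989789   4.34414818 183.63435778]
tool frame [ 57.33300807   3.90343616 210.63544965]
```

arm_command:
  deltas:
    - [[3,4,10],0]
    - [[0,0,35],0]
    - [[0,0,35],0]
    - [[0,0,35],0]
    - [[0,0,35],0]
    - [[0,0,30],0]
    - [[0,0,20],0]
    - [[0,0,0],0]

```text
t: 5.1
eef_pos: [444.4, -159.8, 34.0]
eef_rot: [0.63, -3.073, -0.004]
force: [0.2, -0.6, 0.8]
width: 88.3
grasp_force: 0.0
```

arm_command:
  deltas:
    - [[0,0,10],0]
    - [[0,0,10],0]
    - [[0,0,8],0]
    - [[0,0,0],0]
    - [[0,0,0],0]
    - [[0,0,0],0]
    - [[0,0,0],0]
    - [[0,0,0],0]

```text
t: 5.9
eef_pos: [447.3, -160.7, 8.9]
eef_rot: [-0.631, 3.077, -0.0]
force: [-0.5, -0.5, 0.2]
width: 88.0
grasp_force: 0.0
```

arm_command:
  deltas:
    - [[0,0,0],0]
    - [[0,0,0],0]
    - [[0,0,0],0]
    - [[0,0,0],0]
    - [[0,0,0],0]
    - [[0,0,0],0]
    - [[0,0,0],0]
    - [[0,0,0],0]
  fingers: -1

```text
t: 6.7
eef_pos: [447.1, -160.6, 8.6]
eef_rot: [-0.632, 3.077, 0.0]
force: [-0.6, -0.2, 0.7]
width: 26.4
grasp_force: 0.0
```

arm_command:
  deltas:
    - [[0,0,0],0]
    - [[0,0,0],0]
    - [[0,0,0],0]
    - [[0,0,0],0]
    - [[0,0,-5],0]
    - [[0,0,-15],0]
    - [[0,0,0],0]
    - [[0,0,0],0]

```text
t: 7.5
eef_pos: [447.2, -160.6, 28.7]
eef_rot: [-0.632, 3.077, -0.0]
force: [-0.6, 0.1, -1.9]
width: 13.4
grasp_force: 30.0
```

Run:
```python
from h import *
s=observe();print({k:np.round(s[k],3) for k in("t","eef_pos","eef_rot","force","width","grasp_force")})
im=camera("wrist")[:,:,::-1];cv2.imwrite("pics/w4.png",im)
```

```text
{'t': np.float64(7.5), 'eef_pos': array([ 447.19 , -160.63 ,   28.718]), 'eef_rot': array([-0.632,  3.077, -0.   ]), 'force': array([-0.609,  0.072, -1.858]), 'width': np.float64(13.423), 'grasp_force': np.float64(29.996)}
```

View pics/w4.png

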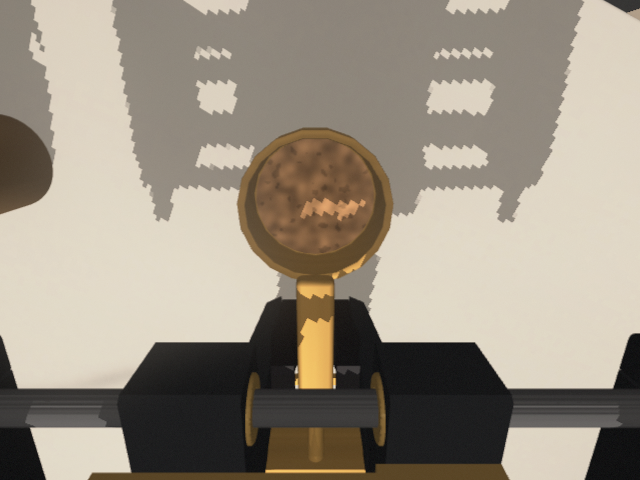

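Gripped: width 13.4 mm, grip force 30 N, and the holder is level with its arm centred between the pads. Next I'll lift it and carry it to the stand-off in front of the head.

arm_command:
  deltas:
    - [[0,0,-20],0]
    - [[0,0,-27],0]
    - [[0,0,-30],0]
    - [[0,0,-30],7]
    - [[0,0,-30],7]
    - [[0,0,-20],7]
    - [[0,0,0],0]
    - [[0,0,0],0]

```text
t: 8.35
eef_pos: [446.7, -160.3, 184.8]
eef_rot: [0.066, -3.14, -0.0]
force: [-0.0, 0.6, -2.4]
width: 14.0
grasp_force: 30.0
```

arm_command:
  deltas:
    - [[-2,20,0],0]
    - [[-2,35,0],0]
    - [[-3,40,0],0]
    - [[-3,40,0],0]
    - [[-3,40,0],0]
    - [[-3,40,0],0]
    - [[-3,40,0],0]
    - [[-2,38,0],0]

```text
t: 9.15
eef_pos: [455.5, 134.4, 183.7]
eef_rot: [0.065, -3.138, 0.002]
force: [0.4, -0.4, -2.9]
width: 13.9
grasp_force: 30.0
```

arm_command:
  deltas:
    - [[0,35,0],0]
    - [[0,25,0],0]
    - [[0,13,0],0]
    - [[0,0,0],0]
    - [[0,0,0],0]
    - [[0,0,0],0]
    - [[0,0,0],0]
    - [[0,0,0],0]

```text
t: 9.95
eef_pos: [454.2, 205.0, 185.7]
eef_rot: [-0.058, 3.141, -0.0]
force: [-0.3, 0.3, -1.5]
width: 13.3
grasp_force: 30.0
```

Run:
```python
from h import *
s=observe();print({k:np.round(s[k],3) for k in("t","eef_pos","eef_rot","force","width","grasp_force")})
a=camera("scene")[:,:,::-1];b=camera("top")[:,:,::-1];s=observe();w=camera("wrist")[:,:,::-1]
for n,i in(("a5",a),("b5",b),("w5",w)):cv2.imwrite(f"pics/{n}.png",i)
f=lambda i,x,y,W,H:cv2.resize(i[y:y+H,x:x+W],(400,300),interpolation=cv2.INTER_CUBIC)
z=np.vstack([np.hstack([f(a,150,140,100,75),f(b,130,200,120,90)]),np.hstack([f(w,0,0,640,480),f(w,220,300,200,150)])])
cv2.imwrite("pics/z5.png",np.clip(z*1.3,0,255).astype(np.uint8))
```

```text
{'t': np.float64(9.95), 'eef_pos': array([454.186, 204.988, 185.694]), 'eef_rot': array([-0.058,  3.141, -0.   ]), 'force': array([-0.316,  0.28 , -1.485]), 'width': np.float64(13.258), 'grasp_force': np.float64(29.996)}
```

View pics/z5.png

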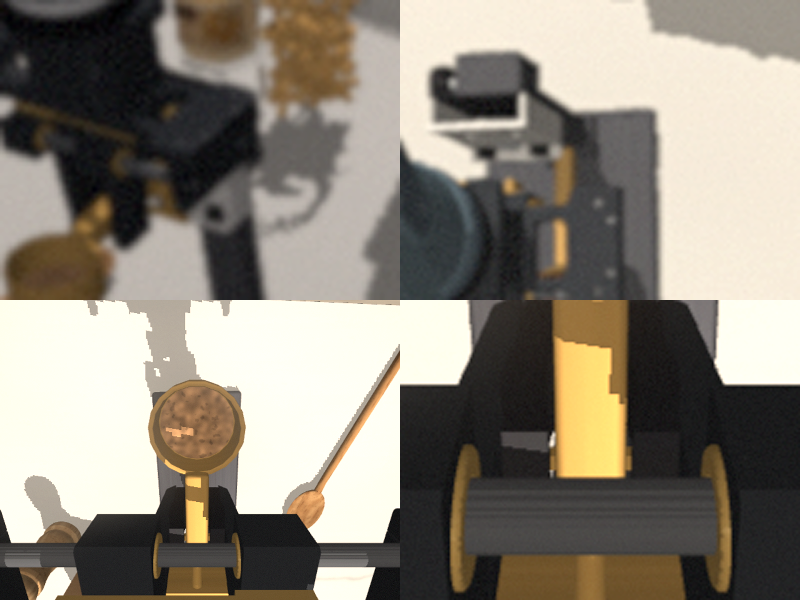

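The views are partly occluded by the gripper, but they show the holder held straight in front of the head. I'll check the level estimate against the unobstructed first scene picture, numerically.

Run:
```python
from h import *
im=cv2.imread("pics/scene0.png");g=cv2.cvtColor(im,cv2.COLOR_BGR2GRAY)
c,s=np.cos(.039),np.sin(.039)
for x0 in(529,532):
  for y in(-14,14):
    print(x0,y,[proj([x0-s*y,209+c*y,158+l],"scene").round(1).tolist() for l in(38.5,53.5,68.5)])
  print([proj([x0-s*y,209+c*y,158+l],"scene").round(1).tolist() for y,l in((-28,77),(28,77),(-28,0),(28,0))])
print(g[156:200,184:216])
t=cv2.imread("pics/top0.png")
np.set_printoptions(linewidth=250)
for r in range(158,200,2):print(r,g[r,184:216])
for y in(-28,28): print("top proj",proj([532-s*y,209+c*y,235],"top"),proj([532-s*y,209+c*y,158],"top"))
```

```text
529 -14 [[200.9, 179.7], [200.0, 174.4], [199.2, 169.1]]
529 14 [[191.2, 176.6], [190.3, 171.4], [189.4, 166.1]]
[[203.7, 167.6], [184.0, 161.6], [207.7, 194.3], [188.7, 188.1]]
532 -14 [[201.6, 179.0], [200.8, 173.8], [200.0, 168.5]]
532 14 [[192.0, 176.0], [191.1, 170.8], [190.2, 165.5]]
[[204.4, 167.0], [184.8, 161.0], [208.5, 193.6], [189.5, 187.5]]
[[138 137 138 ... 129 121 114]
 [138 138 137 ... 129 115 104]
 [135 134 134 ... 131 114 100]
 ...
 [136 136 136 ...  59  93 108]
 [136 137 136 ...  58  89 107]
 [136 135 137 ...  55  91 113]]
158 [135 134 134 131 111  81  49  38  41  47  67  77  86  93  97 104 111 114 118 112 110 113 119 128 132 134 134 137 136 131 114 100]
160 [128 124 120 108  95  85  69  49  33  22  12  16  16  25  35  41  49  66  75  84  93 105 116 124 129 134 136 136 137 133 121 103]
162 [119 102  94  95  96  98 100 101  97  88  73  67  58  49  38  30  19  18  14  20  25  42  58  72  80  87  96 106 115 121 119 102]
164 [124 105  90  85  85  81  83  85  90  90  92  93  93  93  96  93  87  79  68  63  59  68  73  71  65  52  50  52  58  84 110 114]
166 [130 115  95
[... 1691 characters left out ...]
8  75  70  69  68  80 106 127 134]
192 [138 137 136 129 118 105  92  83  74  68  73  81  84  84  84  82  75  54  35  25  31  52  71  77  74  69  67  65  73  97 123 135]
194 [136 136 137 136 134 133 130 128 126 122 116 111 105 100  93  88  76  59  37  29  28  44  65  75  74  67  56  46  50  81 113 121]
196 [136 137 136 137 137 138 137 137 138 136 135 135 134 130 120  99  76  64  65  66  67  69  75  72  59  44  30  24  32  64  95 110]
198 [136 137 136 136 135 136 137 137 137 136 137 136 137 136 133 116  79  45  33  36  42  46  51  41  32  22  22  19  29  58  89 107]
top proj [167.85270298 236.72011906] [177.52189883 242.12678172]
top proj [139.12577278 237.65023113] [150.56791069 242.99456361]
```

arm_command:
  deltas:
    - [[-4,0.8,-2],0]
    - [[-6,0,0],0]
    - [[-6,0,0],0]
    - [[-4,0,0],0]
    - [[0,0,0],0]
    - [[0,0,0],0]
    - [[0,0,0],0]
    - [[0,0,0],0]

```text
t: 10.9
eef_pos: [473.7, 207.5, 187.6]
eef_rot: [0.06, -3.141, 0.0]
force: [-0.4, -0.4, -2.6]
width: 13.6
grasp_force: 30.0
```

arm_command:
  deltas:
    - [[0,0,0],0]
    - [[0,0,0],0]
    - [[-1,0,0],0]
    - [[-1,0,0],0]
    - [[-1,0,0],0]
    - [[-1,0,0],0]
    - [[0,0,0],0]
    - [[0,0,0],0]

```text
t: 11.7
eef_pos: [478.0, 207.6, 187.6]
eef_rot: [0.06, -3.141, 0.0]
force: [-0.6, 0.0, -2.8]
width: 13.4
grasp_force: 30.0
```

arm_command:
  deltas:
    - [[0,-0.7,0],0]
    - [[0,0,0],0]
    - [[0,0,0],0]
    - [[0,0,0],0]
    - [[0,0,0],0]
    - [[0,0,0],0]
    - [[0,0,0],0]
    - [[0,0,0],0]

```text
t: 12.5
eef_pos: [478.0, 206.9, 187.6]
eef_rot: [-0.06, 3.141, -0.0]
force: [-0.1, -0.1, -3.0]
width: 13.6
grasp_force: 30.0
```

Run:
```python
from h import *
p=[]
for i in range(6):
    s=observe();p.append(np.r_[s["eef_pos"],s["eef_rot"],s["force"]]);camera("top")
print(np.array(p).round(3))
```

```text
[[ 4.78004e+02  2.06921e+02  1.87604e+02 -6.00000e-02  3.14100e+00
  -0.00000e+00 -8.00000e-02 -6.50000e-02 -3.00600e+00]
 [ 4.77973e+02  2.06932e+02  1.87613e+02  6.00000e-02 -3.14100e+00
   0.00000e+00 -5.00000e-03  6.71000e-01 -2.65100e+00]
 [ 4.77975e+02  2.06904e+02  1.87631e+02  6.00000e-02 -3.14100e+00
   0.00000e+00  2.43000e-01  3.20000e-01 -2.43100e+00]
 [ 4.77999e+02  2.06893e+02  1.87632e+02 -6.00000e-02  3.14100e+00
  -0.00000e+00  1.59000e-01  1.80000e-01 -2.28000e+00]
 [ 4.78033e+02  2.06933e+02  1.87655e+02 -6.00000e-02  3.14100e+00
   0.00000e+00  1.50000e-01 -9.21000e-01 -3.16800e+00]
 [ 4.77995e+02  2.06919e+02  1.87633e+02  6.00000e-02 -3.14100e+00
   0.00000e+00 -5.00000e-02  3.98000e-01 -1.52700e+00]]
```

arm_command:
  deltas:
    - [[-1,0,0],0]
    - [[-1,0,0],0]
    - [[-1,0,0],0]
    - [[-1,0,0],0]
    - [[-0.5,0,0],0]
    - [[-0.5,0,0],0]
    - [[0,0,0],0]
    - [[0,0,0],0]

```text
t: 13.6
eef_pos: [483.0, 207.1, 187.6]
eef_rot: [0.06, -3.141, 0.0]
force: [0.2, 0.0, -2.7]
width: 13.4
grasp_force: 30.0
```

arm_command:
  deltas:
    - [[-0.5,0,0],0]
    - [[-0.5,0,0],0]
    - [[-0.5,0,0],0]
    - [[-0.5,0,0],0]
    - [[0,0,0],0]
    - [[0,0,0],0]
    - [[0,0,0],0]
    - [[0,0,0],0]

```text
t: 14.4
eef_pos: [485.0, 207.2, 187.6]
eef_rot: [-0.06, 3.141, -0.0]
force: [0.0, 0.1, -2.9]
width: 13.5
grasp_force: 30.0
```

arm_command:
  deltas:
    - [[-0.5,0,0],0]
    - [[-0.5,0,0],0]
    - [[-0.5,0,0],0]
    - [[-0.5,0,0],0]
    - [[-0.5,0,0],0]
    - [[0,0,0],0]
    - [[0,0,0],0]
    - [[0,0,0],0]

```text
t: 15.2
eef_pos: [487.5, 207.3, 187.6]
eef_rot: [0.06, -3.141, 0.0]
force: [-0.1, -0.1, -2.1]
width: 13.8
grasp_force: 30.0
```

arm_command:
  deltas:
    - [[-0.5,0,0],0]
    - [[-0.5,0,0],0]
    - [[0,0,0],0]
    - [[0,0,0],0]
    - [[0,0,0],0]
    - [[0,0,0],0]
    - [[0,0,0],0]
    - [[0,0,0],0]

```text
t: 16.0
eef_pos: [488.5, 207.3, 187.6]
eef_rot: [-0.06, 3.141, -0.0]
force: [0.2, -0.1, -2.7]
width: 13.9
grasp_force: 30.0
```

arm_command:
  deltas:
    - [[-0.5,0,0],0]
    - [[-0.5,0,0],0]
    - [[-0.5,0,0],0]
    - [[-0.5,0,0],0]
    - [[0,0,0],0]
    - [[0,0,0],0]
    - [[0,0,0],0]
    - [[0,0,0],0]

```text
t: 16.8
eef_pos: [490.5, 207.4, 187.6]
eef_rot: [-0.06, 3.141, 0.0]
force: [-0.4, 1.4, -2.5]
width: 13.8
grasp_force: 30.0
```

arm_command:
  deltas:
    - [[-0.5,0,0],0]
    - [[-0.5,0,0],0]
    - [[0,0,0],0]
    - [[0,0,0],0]
    - [[0,0,0],0]
    - [[0,0,0],0]
    - [[0,0,0],0]
    - [[0,0,0],0]

```text
t: 17.6
eef_pos: [491.0, 207.3, 187.5]
eef_rot: [0.06, -3.14, 0.001]
force: [-4.1, -1.2, -2.0]
width: 13.5
grasp_force: 30.0
```

arm_command:
  deltas:
    - [[-0.5,0,0],0]
    - [[-0.5,0,0],0]
    - [[0,0,0],0]
    - [[0,0,0],0]
    - [[0,0,0],0]
    - [[0,0,0],0]
    - [[0,0,0],0]
    - [[0,0,0],0]

```text
t: 18.4
eef_pos: [491.1, 207.3, 187.2]
eef_rot: [0.061, -3.138, 0.001]
force: [-6.1, -0.5, -0.5]
width: 13.7
grasp_force: 30.0
```

Contact came at holder x of about 529, which is where the post base puts the face, so the plate is on the face. I'll relieve the push and lower it.

arm_command:
  deltas:
    - [[0.8,0,0],0]
    - [[0,0,0],0]
    - [[0,0,1],0]
    - [[0,0,1],0]
    - [[0,0,1],0]
    - [[0,0,1],0]
    - [[0,0,0],0]
    - [[0,0,0],0]

```text
t: 19.2
eef_pos: [491.1, 207.5, 183.4]
eef_rot: [0.061, -3.14, 0.0]
force: [-5.3, 0.3, -2.5]
width: 13.5
grasp_force: 30.0
```

arm_command:
  deltas:
    - [[0,0,0.5],0]
    - [[0,0,0.5],0]
    - [[0,0,0.5],0]
    - [[0,0,0.5],0]
    - [[0,0,0],0]
    - [[0,0,0],0]
    - [[0,0,0],0]
    - [[0,0,0],0]

```text
t: 20.0
eef_pos: [491.1, 207.5, 181.5]
eef_rot: [0.061, -3.14, 0.0]
force: [-5.9, -1.2, -0.7]
width: 14.1
grasp_force: 30.0
```

arm_command:
  deltas:
    - [[0.4,0,0.5],0]
    - [[0,0,0.5],0]
    - [[0,0,0.5],0]
    - [[0,0,0.5],0]
    - [[0,0,0],0]
    - [[0,0,0],0]
    - [[0,0,0],0]
    - [[0,0,0],0]

```text
t: 20.8
eef_pos: [491.1, 207.5, 179.6]
eef_rot: [0.06, -3.141, 0.0]
force: [-5.4, -0.3, -0.8]
width: 13.7
grasp_force: 30.0
```

arm_command:
  deltas:
    - [[0,0,0.5],0]
    - [[0,0,0.5],0]
    - [[0,0,0],0]
    - [[0,0,0],0]
    - [[0,0,0],0]
    - [[0,0,0],0]
    - [[0,0,0],0]
    - [[0,0,0],0]

```text
t: 21.6
eef_pos: [491.0, 207.6, 178.8]
eef_rot: [0.06, -3.14, -0.0]
force: [-6.5, -1.2, 1.0]
width: 13.5
grasp_force: 30.0
```

arm_command:
  deltas:
    - [[0.4,0,0.5],0]
    - [[0,0,0.5],0]
    - [[0,0,0],0]
    - [[0,0,0],0]
    - [[0,0,0],0]
    - [[0,0,0],0]
    - [[0,0,0],0]
    - [[0,0,0],0]

```text
t: 22.4
eef_pos: [490.8, 207.7, 178.1]
eef_rot: [0.06, -3.141, -0.001]
force: [-6.1, -0.0, 4.1]
width: 13.5
grasp_force: 30.0
```

arm_command:
  deltas:
    - [[0,0,0.5],0]
    - [[0,0,0.5],0]
    - [[0,0,0],0]
    - [[0,0,0],0]
    - [[0,0,0],0]
    - [[0,0,0],0]
    - [[0,0,0],0]
    - [[0,0,0],0]

```text
t: 23.2
eef_pos: [490.7, 207.8, 177.3]
eef_rot: [0.06, -3.141, -0.001]
force: [-6.9, 0.2, 4.3]
width: 13.6
grasp_force: 30.0
```

arm_command:
  deltas:
    - [[0,0,0.5],0]
    - [[0,0,0.5],0]
    - [[0,0,0],0]
    - [[0,0,0],0]
    - [[0,0,0],0]
    - [[0,0,0],0]
    - [[0,0,0],0]
    - [[0,0,0],0]

```text
t: 24.0
eef_pos: [490.7, 207.9, 176.3]
eef_rot: [0.06, -3.141, -0.001]
force: [-8.5, -1.0, 5.9]
width: 13.8
grasp_force: 30.0
```

arm_command:
  deltas:
    - [[0,0,0.5],0]
    - [[0,0,0.5],0]
    - [[0,0,0],0]
    - [[0,0,0],0]
    - [[0,0,0],0]
    - [[0,0,0],0]
    - [[0,0,0],0]
    - [[0,0,0],0]

```text
t: 24.8
eef_pos: [490.7, 208.0, 175.4]
eef_rot: [0.06, -3.141, -0.001]
force: [-8.2, -0.9, 6.3]
width: 13.8
grasp_force: 30.0
```

arm_command:
  deltas:
    - [[0,0,0.5],0]
    - [[0,0,0.5],0]
    - [[0,0,0.5],0]
    - [[0,0,0],0]
    - [[0,0,0],0]
    - [[0,0,0],0]
    - [[0,0,0],0]
    - [[0,0,0],0]

```text
t: 25.6
eef_pos: [490.3, 208.0, 173.8]
eef_rot: [0.061, -3.14, -0.001]
force: [-8.6, -0.6, 6.3]
width: 13.5
grasp_force: 30.0
```

arm_command:
  deltas:
    - [[0,0,0.5],0]
    - [[0,0,0.5],0]
    - [[0,0,0],0]
    - [[0,0,0],0]
    - [[0,0,0],0]
    - [[0,0,0],0]
    - [[0,0,0],0]
    - [[0,0,0],0]

```text
t: 26.4
eef_pos: [490.3, 207.8, 173.0]
eef_rot: [0.061, -3.14, -0.001]
force: [-9.6, -1.5, 9.2]
width: 13.4
grasp_force: 30.0
```

arm_command:
  deltas:
    - [[0,0,0.5],0]
    - [[0,0,0],0]
    - [[0,0,0],0]
    - [[0,0,0],0]
    - [[0,0,0],0]
    - [[0,0,0],0]
    - [[0,0,0],0]
    - [[0,0,0],0]

```text
t: 27.2
eef_pos: [490.4, 207.7, 172.7]
eef_rot: [0.061, -3.14, -0.001]
force: [-10.6, -1.4, 10.3]
width: 13.9
grasp_force: 30.0
```

arm_command:
  deltas:
    - [[0,0,0.5],0]
    - [[0,0,0],0]
    - [[0,0,0],0]
    - [[0,0,0],0]
    - [[0,0,0],0]
    - [[0,0,0],0]
    - [[0,0,0],0]
    - [[0,0,0],0]

```text
t: 28.0
eef_pos: [490.4, 207.7, 172.5]
eef_rot: [0.061, -3.14, -0.001]
force: [-10.9, -1.9, 14.5]
width: 13.5
grasp_force: 30.0
```

arm_command:
  deltas:
    - [[0.5,0,-0.3],0]
    - [[0.5,0,0],0]
    - [[0,0,0],0]
    - [[0,0,0],0]
    - [[0,0,0],0]
    - [[0,0,0],0]
    - [[0,0,0],0]
    - [[0,0,0],0]

```text
t: 28.8
eef_pos: [490.4, 207.7, 172.7]
eef_rot: [-0.06, 3.14, 0.001]
force: [-8.4, -1.5, 9.4]
width: 13.5
grasp_force: 30.0
```

Run:
```python
from h import *
s=observe();print({k:np.round(s[k],3) for k in("t","eef_pos","eef_rot","force","ft_torque")})
a=camera("scene")[:,:,::-1];b=camera("top")[:,:,::-1];w=camera("wrist")[:,:,::-1]
for n,i in(("a6",a),("b6",b),("w6",w)):cv2.imwrite(f"pics/{n}.png",i)
f=lambda i,x,y,W,H:cv2.resize(i[y:y+H,x:x+W],(400,300),interpolation=cv2.INTER_CUBIC)
z=np.vstack([np.hstack([f(a,140,140,100,75),f(b,120,200,120,90)]),np.hstack([f(w,0,0,640,480),f(w,220,300,200,150)])])
cv2.imwrite("pics/z6.png",np.clip(z*1.5,0,255).astype(np.uint8))
```

```text
{'t': np.float64(28.8), 'eef_pos': array([490.361, 207.734, 172.697]), 'eef_rot': array([-6.00e-02,  3.14e+00,  1.00e-03]), 'force': array([-8.432, -1.54 ,  9.372]), 'ft_torque': array([-0.283,  1.407,  0.104])}
```

View pics/z6.png

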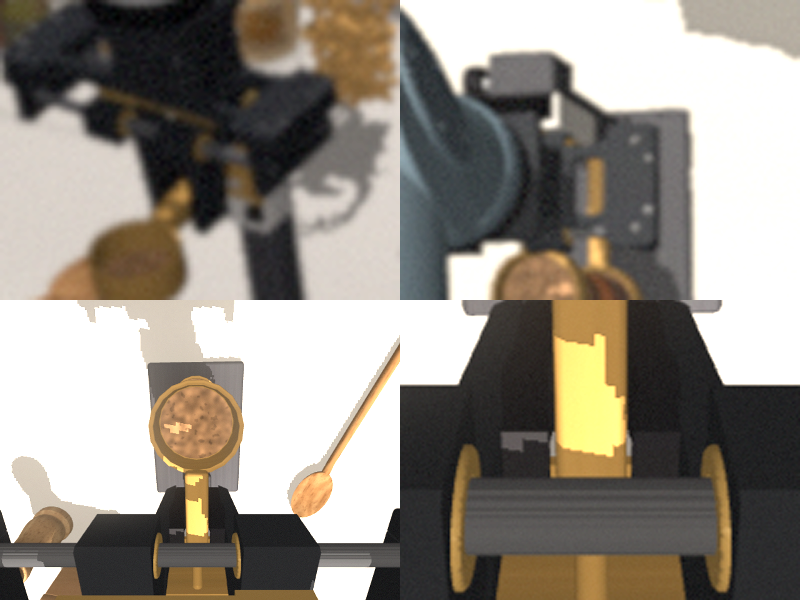

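The pictures show the holder hanging in the head, level and centred, with the cup above jar_low. The gripper's body is now about level with the head's top edge, so it could be taking part of the push. I'll let go with the holder resting on the catch, then press from above with shut fingers, which keeps the body well clear.

arm_command:
  deltas:
    - [[0.3,0,-0.7],0]
    - [[0,0,0],0]
    - [[0,0,0],0]
    - [[0,0,0],0]
    - [[0,0,0],0]
    - [[0,0,0],0]
    - [[0,0,0],0]
    - [[0,0,0],0]
  fingers: -0.2

```text
t: 29.75
eef_pos: [489.6, 207.4, 172.1]
eef_rot: [0.06, -3.141, 0.0]
force: [0.2, 0.0, -0.6]
width: 35.1
grasp_force: 0.0
```

arm_command:
  deltas:
    - [[0,0,0],0]
    - [[0,0,-3],0]
    - [[0,0,-10],0]
    - [[0,0,-15],0]
    - [[0,0,-15],0]
    - [[0,0,-7],0]
    - [[0,0,0],0]
    - [[0,0,0],0]

```text
t: 30.55
eef_pos: [489.4, 207.3, 222.0]
eef_rot: [0.06, -3.141, 0.0]
force: [-0.3, -0.3, -0.3]
width: 35.4
grasp_force: 0.0
```

arm_command:
  deltas:
    - [[0,0,0],0]
    - [[0,0,0],0]
    - [[0,0,0],0]
    - [[0,0,0],0]
    - [[0,0,0],0]
    - [[0,0,0],0]
    - [[0,0,0],0]
    - [[0,0,0],0]
  fingers: -1

```text
t: 31.35
eef_pos: [489.6, 207.4, 222.2]
eef_rot: [-0.06, 3.141, -0.0]
force: [-0.2, 0.3, 0.0]
width: 0.2
grasp_force: 0.0
```

Run:
```python
from h import *
s=observe();print({k:np.round(s[k],3) for k in("t","eef_pos","eef_rot","force","ft_torque","width")})
a=camera("scene")[:,:,::-1];b=camera("top")[:,:,::-1];w=camera("wrist")[:,:,::-1]
for n,i in(("a7",a),("b7",b),("w7",w)):cv2.imwrite(f"pics/{n}.png",i)
f=lambda i,x,y,W,H:cv2.resize(i[y:y+H,x:x+W],(400,300),interpolation=cv2.INTER_CUBIC)
z=np.vstack([np.hstack([f(a,140,140,100,75),f(b,120,200,120,90)]),np.hstack([f(w,0,0,640,480),f(w,220,300,200,150)])])
cv2.imwrite("pics/z7.png",np.clip(z*1.5,0,255).astype(np.uint8))
```

```text
{'t': np.float64(31.35), 'eef_pos': array([489.603, 207.369, 222.151]), 'eef_rot': array([-0.06 ,  3.141, -0.   ]), 'force': array([-0.18 ,  0.29 ,  0.046]), 'ft_torque': array([ 0.031, -0.006, -0.023]), 'width': np.float64(0.203)}
```

View pics/z7.png

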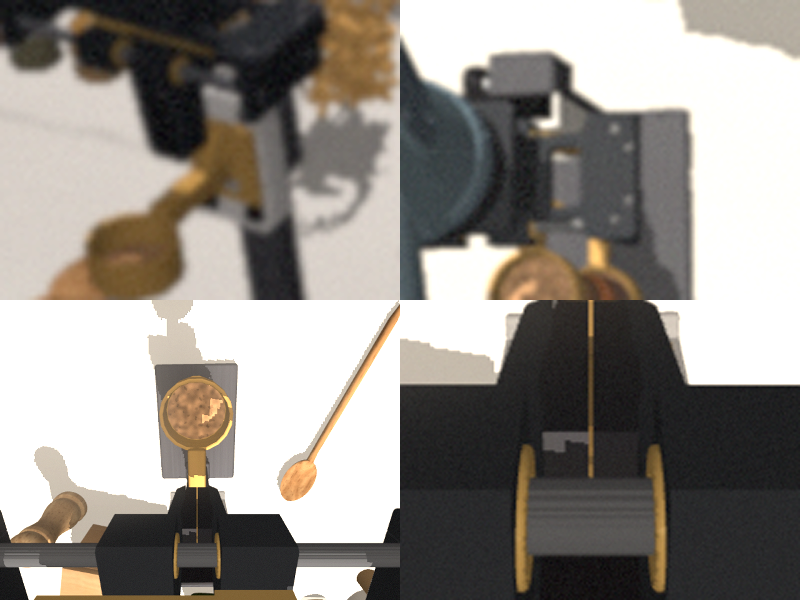

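The scene view shows the holder hanging upright on its own, plate flat on the head's face. The shut fingers are above its arm. I'll press on the arm from above.

arm_command:
  deltas:
    - [[-8,0,0],0]
    - [[0,0,5],0]
    - [[0,0,5],0]
    - [[0,0,4],0]
    - [[0,0,2],0]
    - [[0,0,1],0]
    - [[0,0,1],0]
    - [[0,0,0],0]

```text
t: 32.3
eef_pos: [497.6, 207.7, 204.1]
eef_rot: [-0.06, 3.141, 0.0]
force: [0.3, -0.8, -0.1]
width: 0.5
grasp_force: 0.0
```

arm_command:
  deltas:
    - [[0,0,1],0]
    - [[0,0,1],0]
    - [[0,0,1],0]
    - [[0,0,1],0]
    - [[0,0,0],0]
    - [[0,0,0],0]
    - [[0,0,0],0]
    - [[0,0,0],0]

```text
t: 33.1
eef_pos: [497.6, 207.7, 200.2]
eef_rot: [-0.06, 3.141, 0.0]
force: [0.4, -0.2, 0.4]
width: 0.5
grasp_force: 0.0
```

arm_command:
  deltas:
    - [[0,0,0.7],0]
    - [[0,0,0.7],0]
    - [[0,0,0.6],0]
    - [[0,0,0],0]
    - [[0,0,0],0]
    - [[0,0,0],0]
    - [[0,0,0],0]
    - [[0,0,0],0]

```text
t: 33.9
eef_pos: [497.6, 207.7, 198.2]
eef_rot: [0.06, -3.141, -0.0]
force: [-2.7, -0.5, 2.4]
width: 0.2
grasp_force: 1.7
```

arm_command:
  deltas:
    - [[0,0,0.5],0]
    - [[0,0,0.5],0]
    - [[0,0,0],0]
    - [[0,0,0],0]
    - [[0,0,0],0]
    - [[0,0,0],0]
    - [[0,0,0],0]
    - [[0,0,0],0]

```text
t: 34.7
eef_pos: [497.5, 207.7, 197.1]
eef_rot: [0.06, -3.141, -0.0]
force: [-2.5, 0.3, 4.0]
width: 0.3
grasp_force: 2.4
```

arm_command:
  deltas:
    - [[0,0,0.5],0]
    - [[0,0,0.5],0]
    - [[0,0,0],0]
    - [[0,0,0],0]
    - [[0,0,0],0]
    - [[0,0,0],0]
    - [[0,0,0],0]
    - [[0,0,0],0]

```text
t: 35.5
eef_pos: [497.5, 207.8, 196.7]
eef_rot: [0.06, -3.141, -0.0]
force: [-4.7, -0.8, 10.4]
width: 0.5
grasp_force: 5.5
```

arm_command:
  deltas:
    - [[0,0,0.5],0]
    - [[0,0,0.5],0]
    - [[0,0,0],0]
    - [[0,0,0],0]
    - [[0,0,0],0]
    - [[0,0,0],0]
    - [[0,0,0],0]
    - [[0,0,0],0]

```text
t: 36.3
eef_pos: [497.5, 207.8, 196.3]
eef_rot: [0.06, -3.141, -0.001]
force: [-6.3, -1.6, 15.5]
width: 0.4
grasp_force: 8.0
```

Same sticking level as before (holder z about 164), so it is jamming: with the push 30 mm out, plate and hooks bind by friction. I'll press closer to the back plate to cut the tilting moment.

arm_command:
  deltas:
    - [[0,0,-5],0]
    - [[-5,0,0],0]
    - [[-5,0,0],0]
    - [[0,0,0],0]
    - [[0,0,1],0]
    - [[0,0,1],0]
    - [[0,0,0],0]
    - [[0,0,0],0]

```text
t: 37.1
eef_pos: [506.0, 207.9, 197.0]
eef_rot: [0.061, -3.137, 0.002]
force: [-5.1, 0.2, 2.7]
width: 0.1
grasp_force: 3.0
```

arm_command:
  deltas:
    - [[0,0,0.5],0]
    - [[0,0,0.5],0]
    - [[0,0,0.5],0]
    - [[0,0,0.5],0]
    - [[0,0,0],0]
    - [[0,0,0],0]
    - [[0,0,0],0]
    - [[0,0,0],0]

```text
t: 37.9
eef_pos: [506.0, 208.0, 195.5]
eef_rot: [0.061, -3.137, 0.001]
force: [-5.4, -0.4, 5.8]
width: 0.9
grasp_force: 4.7
```

arm_command:
  deltas:
    - [[1.5,0,0],0]
    - [[0,0,0.5],0]
    - [[0,0,0.5],0]
    - [[0,0,0],0]
    - [[0,0,0],0]
    - [[0,0,0],0]
    - [[0,0,0],0]
    - [[0,0,0],0]

```text
t: 38.7
eef_pos: [504.6, 208.0, 194.5]
eef_rot: [0.061, -3.137, 0.001]
force: [-6.5, 0.1, 5.9]
width: 0.4
grasp_force: 4.5
```

arm_command:
  deltas:
    - [[0,0,0.5],0]
    - [[0,0,0.3],0]
    - [[0,0,0],0]
    - [[0,0,0],0]
    - [[0,0,0],0]
    - [[0,0,0],0]
    - [[0,0,0],0]
    - [[0,0,0],0]

```text
t: 39.5
eef_pos: [504.7, 208.0, 194.0]
eef_rot: [0.061, -3.137, 0.001]
force: [-7.0, -0.7, 9.5]
width: 0.1
grasp_force: 5.8
```

arm_command:
  deltas:
    - [[0.5,0,0.4],0]
    - [[0,0,0],0]
    - [[0,0,0],0]
    - [[0,0,0],0]
    - [[0,0,0],0]
    - [[0,0,0],0]
    - [[0,0,0],0]
    - [[0,0,0],0]

```text
t: 40.3
eef_pos: [504.6, 208.1, 193.9]
eef_rot: [0.061, -3.138, 0.0]
force: [-6.9, -1.1, 9.8]
width: 0.2
grasp_force: 5.9
```

arm_command:
  deltas:
    - [[0,0,0.4],0]
    - [[0,0,0],0]
    - [[0,0,0],0]
    - [[0,0,0],0]
    - [[0,0,0],0]
    - [[0,0,0],0]
    - [[0,0,0],0]
    - [[0,0,0],0]

```text
t: 41.1
eef_pos: [504.6, 208.1, 193.7]
eef_rot: [0.061, -3.138, 0.0]
force: [-7.7, -1.7, 11.8]
width: 0.2
grasp_force: 6.8
```

arm_command:
  deltas:
    - [[0.3,0,0.4],0]
    - [[0,0,0],0]
    - [[0,0,0],0]
    - [[0,0,0],0]
    - [[0,0,0],0]
    - [[0,0,0],0]
    - [[0,0,0],0]
    - [[0,0,0],0]

```text
t: 41.9
eef_pos: [504.5, 208.1, 193.6]
eef_rot: [0.06, -3.139, 0.0]
force: [-7.7, -1.3, 14.2]
width: 0.7
grasp_force: 7.2
```

arm_command:
  deltas:
    - [[0,0,0.3],0]
    - [[0,0,0],0]
    - [[0,0,0],0]
    - [[0,0,0],0]
    - [[0,0,0],0]
    - [[0,0,0],0]
    - [[0,0,0],0]
    - [[0,0,0],0]

```text
t: 42.7
eef_pos: [504.6, 208.1, 193.5]
eef_rot: [0.06, -3.139, 0.0]
force: [-8.5, -2.0, 15.6]
width: 0.5
grasp_force: 7.8
```

arm_command:
  deltas:
    - [[0,0,-3],0]
    - [[1,0,-3],0]
    - [[2,0,0],0]
    - [[0,0,0],0]
    - [[0,0,1],0]
    - [[0,0,0.5],0]
    - [[0,0,0.5],0]
    - [[0,0,0],0]

```text
t: 43.5
eef_pos: [502.3, 207.8, 196.7]
eef_rot: [0.06, -3.141, 0.0]
force: [0.9, -0.0, -0.6]
width: 0.4
grasp_force: 0.0
```

Run:
```python
from h import *
s=observe();print({k:np.round(s[k],3) for k in("t","eef_pos","eef_rot","force","ft_torque")})
a=camera("scene")[:,:,::-1];cv2.imwrite("pics/a8.png",a)
def m(im):
    h=cv2.cvtColor(np.ascontiguousarray(im),cv2.COLOR_BGR2HSV);return ((h[...,0]>8)&(h[...,0]<30)&(h[...,1]>120)&(h[...,2]>30)).astype(np.uint8)
for n in("a7","a8"):
    im=cv2.imread(f"pics/{n}.png");b=m(im)[140:215,140:240]
    g=cv2.cvtColor(im,cv2.COLOR_BGR2GRAY)
    print(n);[print(r+140,''.join('#' if v else '.' for v in b[r,10:80])) for r in range(15,75,1)]
```

```text
{'t': np.float64(43.5), 'eef_pos': array([502.315, 207.814, 196.69 ]), 'eef_rot': array([ 0.06 , -3.141,  0.   ]), 'force': array([ 0.875, -0.025, -0.559]), 'ft_torque': array([ 0.009, -0.047,  0.008])}
a7
155 .................................##...................................
156 .................................#....................................
157 .................................#...................................#
158 ................................##...................................#
159 ................................##...................................#
160 .................................#....................................
161 .....................................................................#
162 .....................................................................#
163 .....................................................................#
164 .....................................................................#
165 ......................................................................
166 .................................................................
[... 7408 characters left out ...]
.........................
206 ..........#########################...................................
207 ........##################.#########..................................
208 .......#############################..................................
209 ......##############################..................................
210 .....###############################..................................
211 ....################################..................................
212 ....###############################...................................
213 ...################################...................................
214 ...###############################....................................
```

arm_command:
  deltas:
    - [[0,0,0.5],0]
    - [[0,0,0.5],0]
    - [[0,0,0.5],0]
    - [[0,0,0],0]
    - [[0,0,0],0]
    - [[0,0,0],0]
    - [[0,0,0],0]
    - [[0,0,0],0]

```text
t: 44.35
eef_pos: [502.3, 207.9, 195.4]
eef_rot: [-0.06, 3.141, 0.0]
force: [-1.3, 0.6, 0.6]
width: 0.4
grasp_force: 0.6
```

arm_command:
  deltas:
    - [[0,0,0.5],0]
    - [[0,0,0.3],0]
    - [[0,0,0],0]
    - [[0,0,0],0]
    - [[0,0,0],0]
    - [[0,0,0],0]
    - [[0,0,0],0]
    - [[0,0,0],0]

```text
t: 45.15
eef_pos: [502.3, 207.9, 194.6]
eef_rot: [-0.06, 3.141, 0.0]
force: [-1.3, 0.6, 4.1]
width: 0.7
grasp_force: 1.7
```

The scene masks show the holder has dropped about 4 mm and levelled. To tell whether it locked, I'll grip the arm with the fingertips and pull up gently.

arm_command:
  deltas:
    - [[2,-0.3,-5],0]
    - [[0,0,-5],0]
    - [[0,0,0],0]
    - [[0,0,0],0]
    - [[0,0,0],0]
    - [[0,0,0],0]
    - [[0,0,0],0]
    - [[0,0,0],0]
  fingers: -0.4

```text
t: 45.95
eef_pos: [500.3, 207.5, 204.5]
eef_rot: [0.06, -3.141, 0.0]
force: [0.4, 0.6, -0.2]
width: 26.4
grasp_force: 0.0
```

arm_command:
  deltas:
    - [[0,0,5],0]
    - [[0,0,7],0]
    - [[0,0,7],0]
    - [[0,0,2],0]
    - [[0,0,0],0]
    - [[0,0,0],0]
    - [[0,0,0],0]
    - [[0,0,0],0]

```text
t: 46.75
eef_pos: [500.5, 207.5, 183.8]
eef_rot: [-0.06, 3.141, 0.0]
force: [0.4, 1.1, -0.6]
width: 26.4
grasp_force: 0.0
```

arm_command:
  deltas:
    - [[0,0,0],0]
    - [[0,0,0],0]
    - [[0,0,0],0]
    - [[0,0,0],0]
    - [[0,0,0],0]
    - [[0,0,0],0]
    - [[0,0,0],0]
    - [[0,0,0],0]
  fingers: -1

```text
t: 47.55
eef_pos: [500.3, 207.8, 183.6]
eef_rot: [-0.061, 3.141, 0.001]
force: [-0.2, 1.6, 2.4]
width: 13.4
grasp_force: 30.0
```

arm_command:
  deltas:
    - [[0,0,-0.4],0]
    - [[0,0,-0.4],0]
    - [[0,0,0],0]
    - [[0,0,0],0]
    - [[0,0,0],0]
    - [[0,0,0],0]
    - [[0,0,0],0]
    - [[0,0,0],0]

```text
t: 48.35
eef_pos: [500.4, 207.6, 184.0]
eef_rot: [-0.06, 3.141, 0.0]
force: [3.0, 3.6, -7.6]
width: 13.2
grasp_force: 30.0
```

arm_command:
  deltas:
    - [[0,0,-0.3],0]
    - [[0,0,0],0]
    - [[0,0,0],0]
    - [[0,0,0],0]
    - [[0,0,0],0]
    - [[0,0,0],0]
    - [[0,0,0],0]
    - [[0,0,0],0]

```text
t: 49.15
eef_pos: [500.3, 207.6, 184.1]
eef_rot: [-0.06, 3.141, -0.0]
force: [4.2, 3.6, -10.1]
width: 13.5
grasp_force: 30.0
```

arm_command:
  deltas:
    - [[0,0,-0.3],0]
    - [[0,0,0],0]
    - [[0,0,0],0]
    - [[0,0,0],0]
    - [[0,0,0],0]
    - [[0,0,0],0]
    - [[0,0,0],0]
    - [[0,0,0],0]

```text
t: 49.95
eef_pos: [500.3, 207.5, 184.3]
eef_rot: [-0.06, 3.141, -0.0]
force: [4.7, 4.8, -10.1]
width: 13.5
grasp_force: 30.0
```

It resists about 10 N of pull, so it is locked. I'll relax, release and withdraw.

arm_command:
  deltas:
    - [[0,0,0.6],0]
    - [[0,0,0.5],0]
    - [[0,0,0],0]
    - [[0,0,0],0]
    - [[0,0,0],0]
    - [[0,0,0],0]
    - [[0,0,0],0]
    - [[0,0,0],0]

```text
t: 50.75
eef_pos: [500.3, 207.5, 183.9]
eef_rot: [-0.06, 3.141, 0.0]
force: [1.0, 3.6, -2.8]
width: 13.4
grasp_force: 30.0
```

arm_command:
  deltas:
    - [[0,0,0],0]
    - [[0,0,0],0]
    - [[0,0,0],0]
    - [[0,0,0],0]
    - [[0,0,0],0]
    - [[0,0,0],0]
    - [[0,0,0],0]
    - [[0,0,0],0]
  fingers: -0.3

```text
t: 51.55
eef_pos: [500.3, 207.5, 183.8]
eef_rot: [-0.06, 3.141, -0.0]
force: [-0.5, -0.2, -0.5]
width: 30.9
grasp_force: 0.0
```

arm_command:
  deltas:
    - [[0,0,-3],0]
    - [[0,0,-10],0]
    - [[0,0,-15],0]
    - [[0,0,-15],0]
    - [[0,0,-20],0]
    - [[10,0,-20],0]
    - [[15,0,-15],0]
    - [[10,0,0],0]

```text
t: 52.35
eef_pos: [465.8, 206.7, 284.4]
eef_rot: [-0.06, 3.137, 0.004]
force: [0.5, 0.2, 0.3]
width: 31.1
grasp_force: 0.0
```

Run:
```python
from h import *
s=observe();print({k:np.round(s[k],2) for k in("t","eef_pos","force","width")})
a=camera("scene")[:,:,::-1];w=camera("wrist")[:,:,::-1];cv2.imwrite("pics/a9.png",a);cv2.imwrite("pics/w9.png",w)
h=cv2.cvtColor(np.ascontiguousarray(a),cv2.COLOR_BGR2HSV);b=((h[...,0]>8)&(h[...,0]<30)&(h[...,1]>120)&(h[...,2]>30))
for r in range(160,200):print(r,''.join('#' if v else '.' for v in b[r,160:220]))
c,sn=np.cos(.039),np.sin(.039)
# expected plate top corners on holder (rear edge) for underside z 162 / 166 / 172
for z in(160,163,166,170):
  print(z,[proj([529.5-4*c*0-sn*y-4,209+c*y,z+k],"scene").round(1).tolist() for y,k in((-24,53),(24,53),(-24,0),(24,0))])
```

```text
{'t': np.float64(52.35), 'eef_pos': array([465.84, 206.67, 284.39]), 'force': array([0.55, 0.23, 0.29]), 'width': np.float64(31.06)}
160 ...........................................................#
161 ...........................................................#
162 ...........................................................#
163 ...........................................................#
164 ...........................................................#
165 ............................................................
166 ............................................................
167 ............................................................
168 ............................................................
169 ............................................................
170 ............................................................
171 ............................##..............................
172 ............................####............................
173 ............................#######.........................
174 ............................#############............
[... 1208 characters left out ...]
###...............#...............
194 ....................########................................
195 ....................#######.................................
196 ...................#######..................................
197 ...................######...................................
198 .............############...................................
199 ..........##############....................................
160 [[202.5, 175.7], [185.8, 170.5], [205.4, 193.9], [189.0, 188.6]]
163 [[202.4, 174.7], [185.6, 169.5], [205.2, 192.9], [188.9, 187.6]]
166 [[202.2, 173.6], [185.5, 168.4], [205.1, 191.9], [188.7, 186.6]]
170 [[202.0, 172.2], [185.2, 167.0], [204.9, 190.6], [188.4, 185.3]]
```

Run:
```python
from h import *
np.set_printoptions(linewidth=300)
w=cv2.imread("pics/w9.png");S=observe()
P=lambda x,y,z:proj([529.5+x-.039*y,209+y+.039*x,z],"wrist",S).round(0)
print([P(-4,y,162+53) for y in(-24,24)],[P(-4,y,162) for y in(-24,24)],"catch top/bot",P(-3,0,173),P(-3,0,165),"arm",P(-10,0,194))
h=cv2.cvtColor(w,cv2.COLOR_BGR2HSV)
r0,c0=P(-4,0,165)[::-1].astype(int)
print("wrist HSV S/V");print(h[r0-30:r0+40:3,c0-50:c0+50:4,1]);print(h[r0-30:r0+40:3,c0-50:c0+50:4,2])
for n in("a7","a8","a9"):
    h=cv2.cvtColor(cv2.imread(f"pics/{n}.png"),cv2.COLOR_BGR2HSV);print(n);print(h[180:198,188:210,1]);print(h[180:198,188:210,2])
```

```text
[array([280., 348.]), array([353., 348.])] [array([286., 309.]), array([346., 309.])] catch top/bot [316. 317.] [316. 312.] arm [316. 324.]
wrist HSV S/V
[[ 33  18  16  18  19  21  19  16  19  39 151 152 153 152 150  36  20  16  17  18  18  18  19  25  26]
 [ 35  34  33  34  34  34  35  34  34  41 151 149 151 152 152  36  31  33  33  34  32  31  31  34  32]
 [ 34  33  33  34  34  33  35  35  34  43 151 151 151 150 151  32  32  34  32  33  33  33  33  32  32]
 [ 33  34  33  34  34  34  34  34  34  36 150 152 151 151 154  32  35  32  31  32  32  34  32  31  30]
 [ 35  34  34  34  34  34  33  34  34  31 145 145 146 150 145  33  33  32  32  32  34  31  31  31  32]
 [ 33  34  33  33  35  33  34  34  33  33 146 145 150 148 150  35  30  34  33  34  32  32  31  31  32]
 [ 33  33  34  34  32  32  28  32  30  33 146 148 149 149 148  30  30  31  31  30  31  33  33  32  31]
 [ 46  45  38  34  30  30  44  55  44  31 149 149 149 146 148  31  49  49  53  28  30  32  44  26  43]
 [ 34  36  47  39  28  30  52  41  47  30 151 149 150 150 152  29  49  51  39  34  33  34  27  33  27]
 [ 38  42  34  34  
[... 13142 characters left out ...]
0  72  77  77  75  74  72  72  72  72  69  70  73  78  77  73]
 [ 92  72  63  57  57  55  65  77  83  84  82  80  77  69  67  68  70  69  72  78  75  75]
 [ 72  64  65  68  72  73  78  85  86  89  87  85  79  66  55  54  59  62  71  77  78  75]
 [ 62  65  80  96 103 105 102  98  96  92  89  86  78  56  40  36  42  52  68  77  77  74]
 [ 66  81 105 122 131 129 123 118 113 105  99  91  82  58  38  27  31  47  68  79  79  71]
 [ 82 103 126 139 143 141 140 136 133 126 113  99  83  68  57  47  48  58  75  80  74  62]
 [103 126 140 144 146 146 145 144 142 141 128 106  80  67  65  65  66  71  79  75  62  46]
 [126 138 143 145 147 145 146 145 144 145 136 114  80  56  52  59  59  68  72  65  46  30]]
```

```bash
python3 -c "
from bench import *
print(hand_in())"
```

```text
the job is handed in; nothing more can be done
None
```

I fitted the holder to the post, pressed it down and let go, then handed the job in. I believe it is locked: it resisted an upward pull of about 10 N and hadn't moved after release. The catch itself was never seen directly, `hand_in()` gave no verdict, and pushes reached readings of about 15.6 N, slightly over your 15 N guide.

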